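# Reset the tablet mill, mesh the grinding cup and hold it down to run

## Task

The tablet mill on the desk has tripped: first press its red reset plunger fully down to its stop and let it spring back. Then take the closed grinding cup by its clear body, lower it upright into the mill's collar, turn it until its splines mesh with the drive (do not force it, and leave the other things on the desk alone) and slide it home. The mill runs only while the cup is pressed: push the cup down with the orange spring ring to the stop, and finish still holding it pressed down there.

Things in the scene. Friction and masses are not known exactly. Their poses are not given: they have to be found in the camera images.
- mill: tablet mill, fixed to the desk: white and grey motor base 177 (x) by 127 mm (y), deck 70 mm high. Origin at the centre of its underside, z up; the drive is on the deck 22 mm to +x of the origin, the red reset plunger 62 mm to -x. A round white collar stands on the deck round the drive: inside diameter 65 mm, outside 84 mm, rim 98 mm above the desk.
- drive: steel splined drive, upright inside the collar. Origin on its axis at deck height (70 mm), x axis along one of its six teeth (every 60 degrees). Hub 23 mm in diameter, tooth tips at 19 mm radius, teeth 6 mm thick, flat top 20 mm above the origin (90 mm above the desk). A stiff motor shaft: it stays at any angle, holds against about 0.2 N m, and need not be turned.
- interlock (a joint): travel of the orange spring ring that lies round the drive inside the collar (62 mm outside, 44 mm inside diameter): 0 = up (its top 81 mm above the desk), 0.006 m = pressed down to its stop (75 mm). It resists with about 5 N at first and 10 N at the stop, more than the cup's weight (about 2 N).
- reset_plunger (a joint): travel of the red reset plunger: 0 = up, 0.008 m = down at its stop. Spring of about 2.5 N at first, 6.5 N at the stop; springs back when let go.
- plunger_top (a point): centre of the top of the red mushroom head, 23 mm in diameter (96 mm above the desk when up); it is pressed straight down.
- cup: closed grinding cup, upright on the desk, 78 mm tall. Origin at the centre of its foot rim, z up. Grey foot 62 mm wide, 25.5 mm high; open below, a socket with six grooves (every 60 degrees, one along the cup's x axis) 8.4 mm wide, from 2 mm above the rim up to the roof at 18.5 mm. Rim height over desk: unmeshed on the tooth tops 88 mm, meshed on the spring ring 81, pressed to the stop 75.
- count_tray: pale green tablet counting tray, 115 x 170 x 16 mm, loose; to be left alone. Origin at the centre of its underside.
- date_stamp: brown rubber stamp with turned handle, 26 x 52 x 66 mm, loose; to be left alone. Origin at the centre of its underside.
- blister: blister strip of red tablets, 40 x 96 x 6 mm, loose; to be left alone. Origin at the centre of its underside.
- salt_bottle: white plastic bottle with white cap, 49 mm in diameter, 88 mm tall, loose; to be left alone. Origin at the centre of its underside.
- syrup: small brown bottle with yellow cap, 32 mm in diameter, 80 mm tall, loose; to be left alone. Origin at the centre of its underside.
- tins: stack of four flat dark grey tins, 61 mm in diameter and 61 mm tall, loose; to be left alone. Origin at the centre of its underside.
- cup_grip (a point): the place to grip the cup: on its axis, 52 mm above its foot rim, in the middle of the clear round body (50 mm in diameter, 31 to 72 mm above the rim, white tablets inside). Same axes as the cup. Small blue ticks round the bottom of the clear body stand over the six grooves.

How it is judged:
By the outcome, as a careful person would: the job done as asked, in the order asked, and still so for the second after the job is handed in, while the arm keeps its last pose, push and grip.
It also fails if it takes over 58 s, if anything falls off the work surface, if the arm or the gripper's body presses on something with over 40 N, if the wrist force passes 120 N, or if a joint passes its speed limit or range.

## Robot

A 7-joint arm with a two-finger parallel gripper is mounted at the origin on a cart in front of the work surface, level with it; the furniture and walls round the work are solid. World frame = base frame: x ahead of the robot, y to its left, z up, the work surface at z = 0. Lengths are in m, angles in rad, forces in N, time in s.
With the tool pointing down it reaches from about 0.425 to 0.925 m from the base axis. Payload 6.8 kg.
Tool frame: the origin (TCP) lies at the very end of the fingers, on their centre line; the grasp point (between the pads) lies bot.tcp_to_grasp behind it (bot.tcp_to_grasp is the distance from the TCP to the grasp point, in m); z points along the fingers, y is the line along which they close (so a half turn about z gives the same grasp; the last joint's range is limited). The gripper opens to 85 mm and grips with 20 to 120 N. Pads are 22 mm wide; open, the fingers measure 114 mm over their backs; the gripper's body (76 mm by 85 mm) begins 54 mm behind the grasp point. The pads swing forward as they close: fully open they stand 13 mm farther back than shut.
Start: joints at [1.084, 0.477, 0.022, 1.555, -0.011, 1.109, -0.083], TCP at [0.25, -0.627, 0.231] pointing down, gripper open.
Joint ranges: [-2.96, 2.96], [-0.34, 2.1], [-1.41, 1.46], [0.24, 2.44], [-1.37, 4.51], [0.17, 1.92], [-2.96, 2.96]. Speed limits (rad/s): [2.39, 2.39, 3.14, 3.14, 3.14, 3.14, 3.14].

## Interface

Orientations are given as a unit quaternion [w, x, y, z].
In Python, from station import bot gives the robot as it stands.
- The arm moves only by the tool servo_tool, never from a script. Its argument "motion" is a list that holds one entry, the list of rows, each a list of 7 numbers: the shift along the tool's x, y, z in m, then the turn, a rotation vector about the tool's x, y, z in units of 5 degrees (1.0 is 5 degrees), then the opening, from 0 (shut) to 1 (fully open). A call has 1 to 20 rows; each row is the pose to reach, as a shift and turn from the pose commanded when the call began, along the tool's axes at that moment; what a row does not reach only later rows make up. A row lasts 1/12 s, in which the tool goes at most 41.7 mm and 7.16 degrees, less where a joint would pass 70% of its speed; a pose out of reach is approached as far as the arm can. A call with a gripper value outside its range is refused whole. The fingers move at their own pace and stop on an object; "grip_force" is the grip in N (left out, the last holds). Time passes only in rows, so rows that repeat a pose let the fingers close. It gives the time, the measured TCP pose, the force, the opening and the grip force at its end, in the units of the state.
- bot.get_obs(): the state, without advancing time (a new reading comes with each control period).
- bot.read_camera(name): name is "scene" or "top" or "wrist"; returns a dict with "img" (400x640x3 uint8, red, green, blue), "K" (3x3 intrinsics, pixels), "pose" (4x4, takes a point from camera to world coordinates). Camera axes: x right, y down, z forward; pixel columns grow to the right and rows downward; lengths in m; the calibration is good to about 2 mm. A picture is of the moment at which its call begins. There is no depth.
- bot.hand_in(): hands the job in; it is judged then, once.
The state is a dict: "t": time; "q": joint angles; "joint_vel": joint speeds; "joint_torque": joint torques, N m; "eef_pos": TCP position; "tool_rot": TCP orientation; "contact_force": force on the tool from outside, world axes, zero at the start; "torque": the same for the moment, N m; "gripper_width": opening from 0.0 (shut) to 1.0 (fully open); "grasp_force": force on a finger pad.
Only numpy, scipy, OpenCV 4.12 (cv2) and the standard library are available. Lean on these libraries where they do the work, as an engineer would, in place of code of your own. Each camera call takes 0.05 s, during which the arm holds its last target. There are 200 camera calls.

## Working session

There is one attempt and no reset: what is moved stays moved. The work goes in short steps, Python scripts to look and compute and a tool call to move; the robot and the scene stay as the last step left them, time stands still between calls to the robot, and variables do not carry over. Pictures are saved under pics/ and viewed, at most 10 in all, crops included, and the job is handed in when it is done.

Besides the shell and the picture viewer there is one more tool, called by a JSON object that holds its "op" and its "data". servo_tool: Moves the arm, as the interface text tells. Its arguments: {"type":"object","properties":{"motion":{"type":"array"},"grip_force":{"type":"number"}},"required":["motion"]}

```bash
mkdir -p pics; cat > h.py <<'E'
import numpy as np,cv2
from station import bot
def snap(n,f,crop=None,s=1):
    c=bot.read_camera(n);np.savez(f'pics/{f}.npz',**c)
    im=c['img'][:,:,::-1]
    if crop: a,b,w,h=crop; im=im[b:b+h,a:a+w]
    im=cv2.resize(im,None,fx=s,fy=s,interpolation=cv2.INTER_CUBIC)
    cv2.imwrite(f'pics/{f}.png',im);return c
def ray(c,u,v,z):
    d=c['pose'][:3,:3]@np.linalg.solve(c['K'],[u,v,1.]);o=c['pose'][:3,3]
    return o+d*(z-o[2])/d[2]
def proj(c,p):
    p=np.atleast_2d(p);q=(p-c['pose'][:3,3])@c['pose'][:3,:3]@c['K'].T
    return q[:,:2]/q[:,2:]
E
python3 - <<'E'
from h import *
for n in('top','scene'):
    c=snap(n,n+'0',None,1.25);print(n,c['K'][0,0],c['pose'].round(3).tolist())
print(bot.get_obs(),bot.tcp_to_grasp)
E
```

```text
top 395.5992591507928 [[-0.013, -0.984, 0.179, 0.408], [-1.0, 0.011, -0.014, 0.1], [0.012, -0.18, -0.984, 0.967], [0.0, 0.0, 0.0, 1.0]]
scene 454.5076002920301 [[-0.456, -0.526, 0.718, -0.335], [-0.89, 0.266, -0.371, 0.562], [0.004, -0.808, -0.589, 0.825], [0.0, 0.0, 0.0, 1.0]]
{'t': 0.1, 'q': array([ 1.08388822,  0.4777141 ,  0.02240116,  1.55634511, -0.01146088,
        1.10926778, -0.08312743]), 'joint_vel': array([-0.00208873, -0.00151383, -0.00068149, -0.00252879,  0.00168984,
        0.00126269,  0.00045643]), 'joint_torque': array([ 5.15800493e-03, -5.97754383e+01,  1.61444653e+00, -2.81952435e+01,
        1.28854369e-02,  4.95900764e-03, -1.82648427e-05]), 'eef_pos': array([ 0.24937886, -0.62668681,  0.23042946]), 'tool_rot': array([-7.67065727e-04,  9.82120235e-01,  1.88253021e-01, -2.37599965e-04]), 'contact_force': array([ 0.0375795 , -0.3136113 ,  0.01997585]), 'torque': array([-0.02173826,  0.04296268, -0.00328039]), 'grasp_force': 0.0, 'gripper_width': 1.0000792998143233} 0.0187
```

View pics/top0.png

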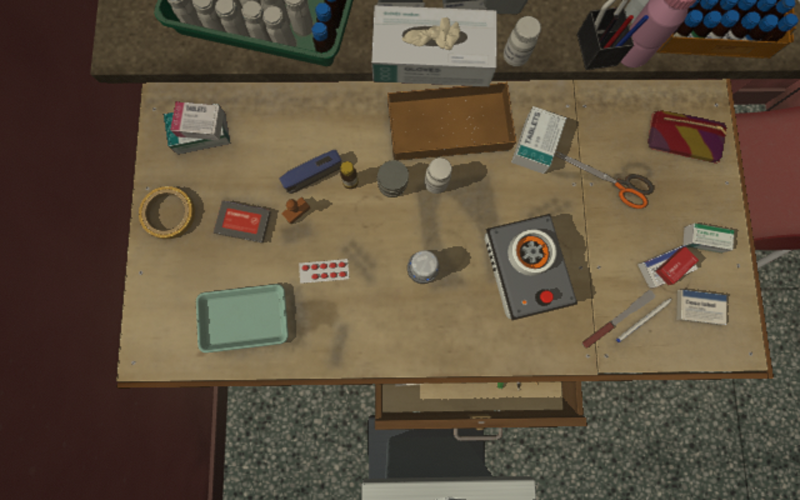

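View pics/scene0.png

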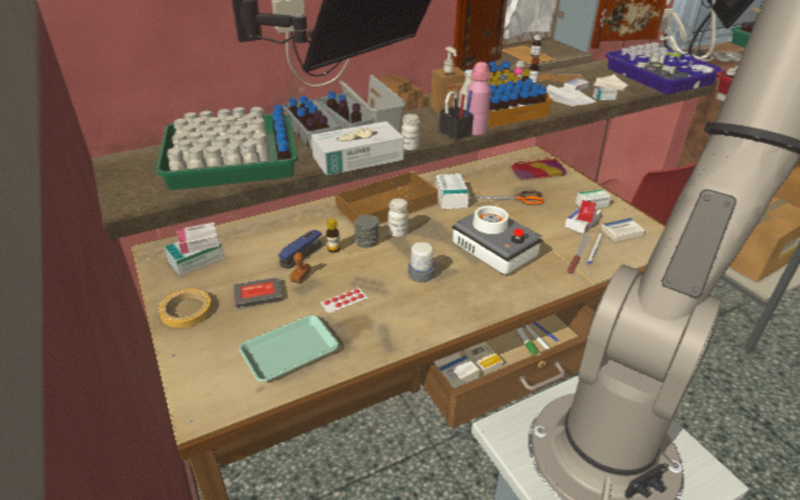

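Top view (800 px wide): cup lid at (424,262), collar at (532,252), red plunger at (546,297), tins (392,178), salt bottle (438,174). Next I'll measure these at sub-pixel level.

```bash
python3 - <<'E'
from h import *
D={n:dict(np.load(f'pics/{n}0.npz')) for n in('top','scene')}
for n,c in D.items():
    hsv=cv2.cvtColor(c['img'],cv2.COLOR_RGB2HSV)
    def blob(m,near,z,name):
        k,l,s,ce=cv2.connectedComponentsWithStats(m.astype(np.uint8))
        i=min([i for i in range(1,k) if s[i,4]>15],key=lambda i:np.hypot(*(ce[i]-near)))
        print(n,name,ce[i].round(1),s[i],ray(c,*ce[i],z).round(4))
    H,S,V=[hsv[:,:,i].astype(int) for i in range(3)]
    p=dict(top=((437,237),(426,201)),scene=((416,188),(393,174)))[n]
    blob(((H<6)|(H>174))&(S>170)&(V>100),p[0],.094,'plunger')
    blob((S<40)&(V>150),p[1],.098,'collar')
    blob((H>6)&(H<18)&(S>170)&(V>120),p[1],.081,'ring')
c=D['top'];im=c['img'][160:260,320:470,::-1]
cv2.imwrite('pics/crop1.png',cv2.resize(im,None,fx=5,fy=5,interpolation=cv2.INTER_CUBIC))
E
```

```text
top plunger [436.6 237. ] [432 233  11   9  78] [ 0.476  -0.1724  0.094 ]
top collar [423.3 202.2] [407 184  38  34 342] [ 0.5536 -0.1464  0.098 ]
top ring [430.6 199.8] [418 189  21  25 145] [ 0.5618 -0.1683  0.081 ]
scene plunger [414.7 185.6] [411 183   8   6  38] [ 0.4712 -0.1706  0.094 ]
scene collar [391.6 176. ] [378 165  29  22 447] [ 0.536  -0.1367  0.098 ]
scene ring [424.7 159.6] [413 157  22   7  87] [ 0.5866 -0.2992  0.081 ]
```

View pics/crop1.png

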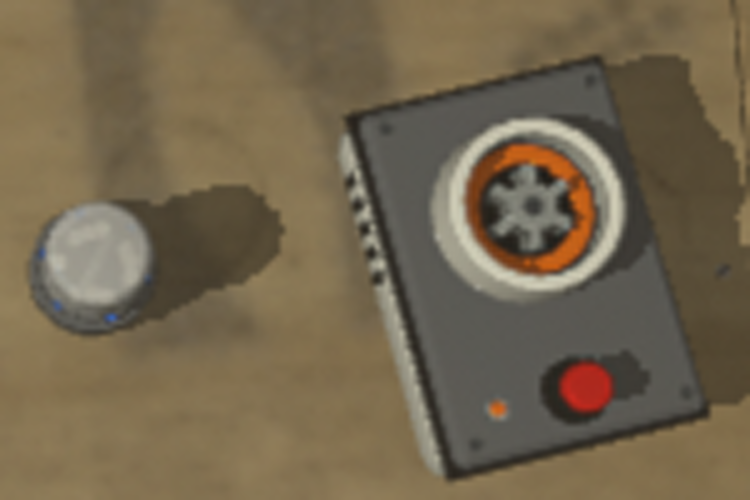

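```bash
python3 - <<'E'
from h import *
c=dict(np.load('pics/top0.npz'))
f=lambda x,y,z:ray(c,x/5+320-.4,y/5+160-.4,z)
P=dict(plun=f(586,387,.096),rim=f(536.5,204.5,.098),hub=f(533,206,.09),lid=f(99,253,.078))
C=[f(x,y,.07) for x,y in((352,116),(600,58),(706,410),(449,477))]
for k,v in P.items():print(k,v.round(4),np.hypot(*v[:2]).round(3))
print('corners',np.round(C,4).tolist(),np.mean(C,0).round(4))
print([np.linalg.norm(C[i]-C[i-1]).round(4) for i in range(4)])
d=P['rim']-P['plun'];print('dist',np.hypot(*d[:2]),np.degrees(np.arctan2(d[1],d[0])))
d=C[0]-C[3];print(np.degrees(np.arctan2(d[1],d[0])));d=C[1]-C[2];print(np.degrees(np.arctan2(d[1],d[0])))
for x,y in((40,255),(57,305),(110,318),(149,280)):
    d=f(x,y,.033)-P['lid'];print('tick',np.hypot(*d[:2]).round(4),np.degrees(np.arctan2(d[1],d[0])).round(1))
for x,y in((532,168),(568,190),(568,228),(531,246),(498,222),(500,183)):
    d=f(x,y,.09)-P['hub'];print('tooth',np.hypot(*d[:2]).round(4),np.degrees(np.arctan2(d[1],d[0])).round(1))
from scipy.spatial.transform import Rotation as R
o=bot.get_obs();q=o['tool_rot'];r=R.from_quat(q[[1,2,3,0]])
print(r.as_matrix().round(4).tolist())
print('plun in tool',r.inv().apply(P['plun']-o['eef_pos']),'cup',r.inv().apply(P['lid']-o['eef_pos']))
E
```

```text
plun [ 0.4758 -0.1721  0.096 ] 0.506
rim [ 0.5574 -0.1547  0.098 ] 0.578
hub [ 0.5581 -0.1555  0.09  ] 0.579
lid [0.5407 0.0403 0.078 ] 0.542
corners [[0.6049, -0.0795, 0.07], [0.6315, -0.1972, 0.07], [0.4667, -0.2342, 0.07], [0.4381, -0.1156, 0.07]] [ 0.5353 -0.1566  0.07  ]
[np.float64(0.1707), np.float64(0.1207), np.float64(0.1689), np.float64(0.122)]
dist 0.08342692513102082 12.019404534921454
12.227243503338602
12.662993825404097
tick 0.0259 76.5
tick 0.0251 135.8
tick 0.0257 -162.9
tick 0.0274 -103.9
tooth 0.0175 -2.1
tooth 0.0178 -66.3
tooth 0.0183 -124.0
tooth 0.0184 173.6
tooth 0.0178 113.7
tooth 0.0179 53.2
[[0.9291, 0.3698, -0.0008], [0.3698, -0.9291, 0.0014], [-0.0002, -0.0016, -1.0]]
plun in tool [ 0.37846614 -0.3384214   0.13490248] cup [ 0.51734815 -0.51177814  0.1531545 ]
```

Everything agrees with the given sizes: plunger to drive is 83 mm, cup splines sit at +16.4° and drive teeth at −5.3° (mod 60). I'm moving above the plunger with the fingers shut.

{"op": "servo_tool", "data": {"motion": [[[0.01, -0.01, 0, 0, 0, 0, 0], [0.03, -0.028, 0, 0, 0, 0, 0], [0.055, -0.05, 0, 0, 0, 0, 0], [0.082, -0.073, 0.005, 0, 0, 0, 0], [0.11, -0.098, 0.01, 0, 0, 0, 0], [0.138, -0.123, 0.015, 0, 0, 0, 0], [0.166, -0.148, 0.02, 0, 0, 0, 0], [0.194, -0.173, 0.03, 0, 0, 0, 0], [0.222, -0.198, 0.035, 0, 0, 0, 0], [0.25, -0.223, 0.04, 0, 0, 0, 0], [0.278, -0.248, 0.045, 0, 0, 0, 0], [0.306, -0.273, 0.05, 0, 0, 0, 0], [0.33, -0.295, 0.055, 0, 0, 0, 0], [0.35, -0.313, 0.06, 0, 0, 0, 0], [0.366, -0.327, 0.06, 0, 0, 0, 0], [0.375, -0.335, 0.06, 0, 0, 0, 0], [0.3785, -0.338, 0.06, 0, 0, 0, 0], [0.3785, -0.338, 0.06, 0, 0, 0, 0], [0.3785, -0.338, 0.06, 0, 0, 0, 0], [0.3785, -0.338, 0.06, 0, 0, 0, 0]]], "grip_force": 40}}

```text
t: 1.77
eef_pos: [0.4756, -0.1745, 0.1712]
tool_rot: [0.0, 0.982, 0.187, -0.0]
contact_force: [-0.1, -0.8, -0.0]
gripper_width: 0.002
grasp_force: 0.0
```

```bash
python3 - <<'E'
from h import *
c=snap('wrist','w1',None,1.25)
o=bot.get_obs();print(o['t'],o['eef_pos'],o['tool_rot'],o['contact_force'])
for n,p in dict(plun=[.4758,-.1721,.096],rim=[.5575,-.155,.098],hub=[.5575,-.155,.09],tcp=o['eef_pos']).items():print(n,proj(c,p)*1.25)
E
```

```text
1.8167 [ 0.47567369 -0.17449081  0.17123978] [ 1.69063565e-04  9.82320156e-01  1.87208540e-01 -2.11370220e-04] [ 1.05092214 -0.15092225 -0.24688686]
plun [[398.4663867  257.21665343]]
rim [[423.39721276 118.69640283]]
hub [[422.62615275 119.30697741]]
tcp [[401.8944598  314.52719687]]
```

View pics/w1.png

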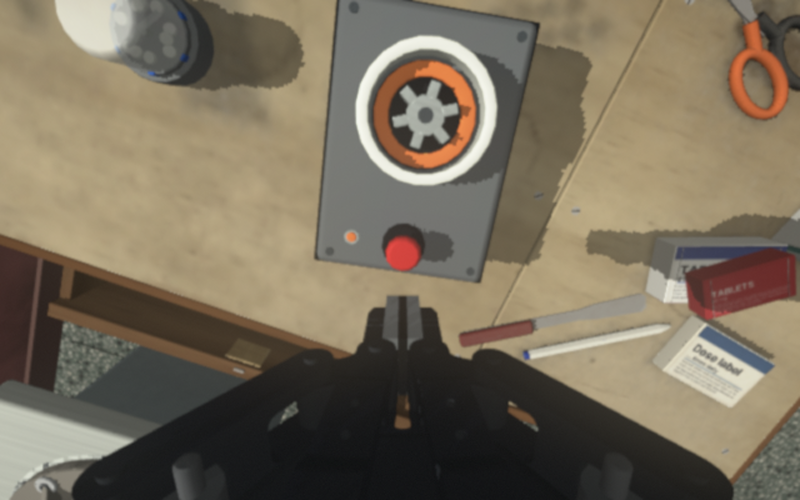

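Wrist view: plunger top at (403,252), drive hub at (426,115), collar rim centre about (426,111), teeth clearly visible, closed fingertips at (402,297+). Measuring from it.

```bash
python3 - <<'E'
from h import *
c=dict(np.load('pics/w1.npz'));im=c['img'];hsv=cv2.cvtColor(im,cv2.COLOR_RGB2HSV).astype(int);H,S,V=[hsv[:,:,i] for i in range(3)]
def comp(m,near):
    k,l,s,ce=cv2.connectedComponentsWithStats(m.astype(np.uint8));i=min([i for i in range(1,k) if s[i,4]>60],key=lambda i:np.hypot(*(ce[i]-near)));return l==i,ce[i],s[i]
m,ce,s=comp(((H<6)|(H>174))&(S>150)&(V>120),(322,202));print('plun',ce,s,ray(c,*ce,.095).round(4))
m,ce,s=comp((S<50)&(V>170),(341,90));cn=max(cv2.findContours(m.astype(np.uint8),cv2.RETR_EXTERNAL,cv2.CHAIN_APPROX_NONE)[0],key=len)
X=np.array([ray(c,*p,.098)[:2] for p in cn[:,0]]);(cx,cy),r=cv2.minEnclosingCircle(X.astype(np.float32))
e=cv2.fitEllipse(X.astype(np.float32));print('rim',s,cx,cy,r,e)
# drive teeth: bright grey pixels in collar rectified view
h0=np.array([.5575,-.155])
for hc in (ray(c,426/1.25,115/1.25,.09)[:2],):
    print('hub',hc)
    g=cv2.cvtColor(im,cv2.COLOR_RGB2GRAY).astype(np.float32)
    for it in range(4):
        th=np.radians(np.arange(0,360,1.));prof=0
        for rr in (.014,.0155,.017):
            P=np.c_[hc[0]+rr*np.cos(th),hc[1]+rr*np.sin(th),0*th+.09]
            q=proj(c,P).astype(np.float32)
            prof=prof+cv2.remap(g,q[:,0],q[:,1],cv2.INTER_LINEAR).ravel()
        f=np.fft.fft(prof);
        print('drive yaw',np.degrees(-np.angle(f[6]))/6,abs(f[6]),abs(f[1]),abs(f[2]));break
def cost(x):
    s=0
    th=np.radians(np.arange(0,360,2.))
    for rr in (.0135,.015,.0165,.018):
        q=proj(c,np.c_[x[0]+rr*np.cos(th),x[1]+rr*np.sin(th),0*th+.09]).astype(np.float32)
        s+=np.sum(cv2.remap(g,q[:,0],q[:,1],cv2.INTER_LINEAR).ravel()*np.exp(-6j*th))
    return s
b=max((abs(cost(hc+[i,j])),i,j) for i in np.arange(-.004,.0041,.0005) for j in np.arange(-.004,.0041,.0005))
x=hc+b[1:];print('best hub',x,b,np.degrees(np.angle(cost(x).conj()))/6)
E
```

```text
plun [321.75909879 202.18197574] [308 189  28  27 577] [ 0.4791 -0.1733  0.095 ]
rim [315  66  50  50 751] 0.5599133968353271 -0.1547165811061859 0.01737351156771183 ((0.5598657727241516, -0.1546453982591629), (0.028147200122475624, 0.028707727789878845), 36.47661590576172)
hub [ 0.56039185 -0.15591057]
drive yaw 3.3832805 37132.61 2180.9019 824.13983
best hub [ 0.56039185 -0.15491057] (np.float64(25069.781289161583), np.float64(0.0), np.float64(0.001)) 3.2712015175744775
```

```bash
python3 - <<'E'
from h import *
from scipy.spatial.transform import Rotation as R
o=bot.get_obs();r=R.from_quat(o['tool_rot'][[1,2,3,0]])
w=dict(np.load('pics/w1.npz'));
for d in ([.011,0,0],[-.011,0,0],[0,0,0],[.011,.011,0]):print(d,proj(w,o['eef_pos']+r.apply(d))*1.25)
print('cam in tool',r.inv().apply(w['pose'][:3,3]-o['eef_pos']),w['K'][0,0])
cv2.imwrite('pics/tip.png',cv2.resize(np.hstack([w['img'][225:285,280:370],w['img'][60:120,300:390]])[:,:,::-1],None,fx=4.4,fy=4.4,interpolation=cv2.INTER_CUBIC))
th=np.radians(np.arange(0,360,2.))
def fit(c,h):
    g=cv2.cvtColor(c['img'],cv2.COLOR_RGB2GRAY).astype(np.float32)
    def S(x):
        s=0
        for rr in (.0135,.015,.0165,.018):
            q=proj(c,np.c_[x[0]+rr*np.cos(th),x[1]+rr*np.sin(th),0*th+.09]).astype(np.float32)
            s+=np.sum(cv2.remap(g,q[:,0],q[:,1],cv2.INTER_LINEAR).ravel()*np.exp(-6j*th))
        return s
    b=max((abs(S(h+[i,j])),i,j) for i in np.arange(-.005,.0051,.0005) for j in np.arange(-.005,.0051,.0005))
    x=h+b[1:];print(x,-np.degrees(np.angle(S(x)))/6)
t=dict(np.load('pics/top0.npz'));fit(t,np.array([.5577,-.155]));fit(w,np.array([.56,-.155]))
E
```

```text
[0.011, 0, 0] [[401.90223789 291.11407221]]
[-0.011, 0, 0] [[401.8869868 337.0219793]]
[0, 0, 0] [[401.8944598  314.52719687]]
[0.011, 0.011, 0] [[427.80891553 291.12457325]]
cam in tool [ 7.41209402e-02  5.31130080e-05 -1.43547077e-01] 293.28975595839756
[ 0.5577 -0.154 ] 3.21158908079256
[ 0.56  -0.155] 3.2619989318115987
```

View pics/tip.png

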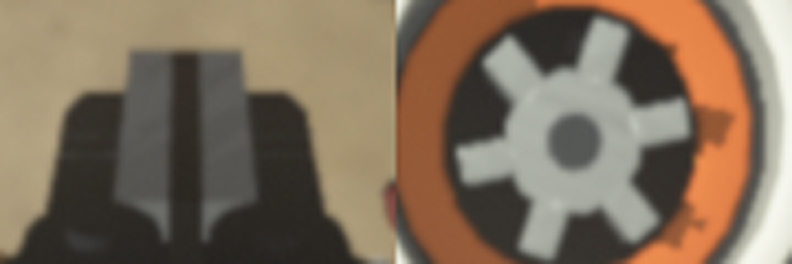

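Both cameras give a drive yaw of 3.2° by Fourier fit, so I'm dropping my hand-clicked −5.3°. Positions agree to about 2 mm. Pressing the plunger.

{"op": "servo_tool", "data": {"motion": [[[0.002, -0.001, 0.02, 0, 0, 0, 0], [0.002, -0.001, 0.045, 0, 0, 0, 0], [0.002, -0.001, 0.062, 0, 0, 0, 0], [0.002, -0.001, 0.07, 0, 0, 0, 0], [0.002, -0.001, 0.074, 0, 0, 0, 0], [0.002, -0.001, 0.077, 0, 0, 0, 0], [0.002, -0.001, 0.08, 0, 0, 0, 0], [0.002, -0.001, 0.082, 0, 0, 0, 0], [0.002, -0.001, 0.082, 0, 0, 0, 0]]]}}

```text
t: 2.57
eef_pos: [0.4777, -0.1721, 0.0898]
tool_rot: [0.0, 0.982, 0.188, 0.0]
contact_force: [-3.8, -1.2, 6.0]
gripper_width: -0.001
grasp_force: 2.7
```

{"op": "servo_tool", "data": {"motion": [[[0, 0, 0.002, 0, 0, 0, 0], [0, 0, 0.004, 0, 0, 0, 0], [0, 0, 0.005, 0, 0, 0, 0], [0, 0, 0.005, 0, 0, 0, 0], [0, 0, 0.005, 0, 0, 0, 0]]]}}

```text
t: 2.98
eef_pos: [0.4781, -0.1722, 0.0877]
tool_rot: [0.001, 0.982, 0.188, 0.0]
contact_force: [-13.0, 1.8, 34.8]
gripper_width: -0.0
grasp_force: 17.3
```

The plunger reached its stop (35 N at z = 88 mm). I'm releasing it, lifting, and going to look at the cup.

{"op": "servo_tool", "data": {"motion": [[[0, 0, -0.005, 0, 0, 0, 0], [0, 0, -0.02, 0, 0, 0, 0], [0, 0, -0.045, 0, 0, 0, 0], [0, 0, -0.075, 0, 0, 0, 0], [0.004, -0.01, -0.095, 0, 0, 0, 0.3], [0.012, -0.03, -0.11, 0, 0, 0, 1], [0.024, -0.06, -0.115, 0, 0, 0, 1], [0.037, -0.09, -0.115, 0, 0, 0, 1], [0.049, -0.12, -0.115, 0, 0, 0, 1], [0.06, -0.147, -0.115, 0, 0, 0, 1], [0.068, -0.166, -0.115, 0, 0, 0, 1], [0.071, -0.174, -0.115, 0, 0, 0, 1], [0.071, -0.174, -0.115, 0, 0, 0, 1], [0.071, -0.174, -0.115, 0, 0, 0, 1], [0.071, -0.174, -0.115, 0, 0, 0, 1]]]}}

```text
t: 4.23
eef_pos: [0.4795, 0.0146, 0.1993]
tool_rot: [0.0, 0.982, 0.187, -0.0]
contact_force: [0.7, -0.3, 0.3]
gripper_width: 1.001
grasp_force: 0.0
```

```bash
python3 - <<'E'
from h import *
c=snap('wrist','w2')
o=bot.get_obs();print(o['t'],o['eef_pos'],o['tool_rot'])
for z in(.078,.031,0):print(proj(c,[.5407,.0403,z]))
u,v=proj(c,[.5407,.0403,.05])[0].astype(int);u0,v0=max(u-75,0),max(v-60,0);print(u0,v0)
cv2.imwrite('pics/w2.png',cv2.resize(c['img'][v0:v0+120,u0:u0+150,::-1],None,fx=5,fy=5,interpolation=cv2.INTER_CUBIC))
t=bot.read_camera('top');hsv=cv2.cvtColor(t['img'],cv2.COLOR_RGB2HSV);m=((hsv[:,:,0]<6)|(hsv[:,:,0]>174))&(hsv[:,:,1]>170)&(hsv[:,:,2]>100)
m=m.copy();m[:220]=0;m[250:]=0;m[:,:420]=0;m[:,455:]=0;print('plunger now',np.argwhere(m).mean(0)[::-1],m.sum())
E
```

```text
4.2833 [0.47955298 0.01450206 0.1992621 ] [ 3.27678877e-04  9.82380692e-01  1.86890525e-01 -2.43268741e-05]
[[319.8841097  118.13596241]]
[[320.12006567 116.72444565]]
[[320.24053898 116.00375989]]
245 57
plunger now [nan nan] 0<stdin>:8: RuntimeWarning: Mean of empty slice.
  ret = um.true_divide(
```

View pics/w2.png

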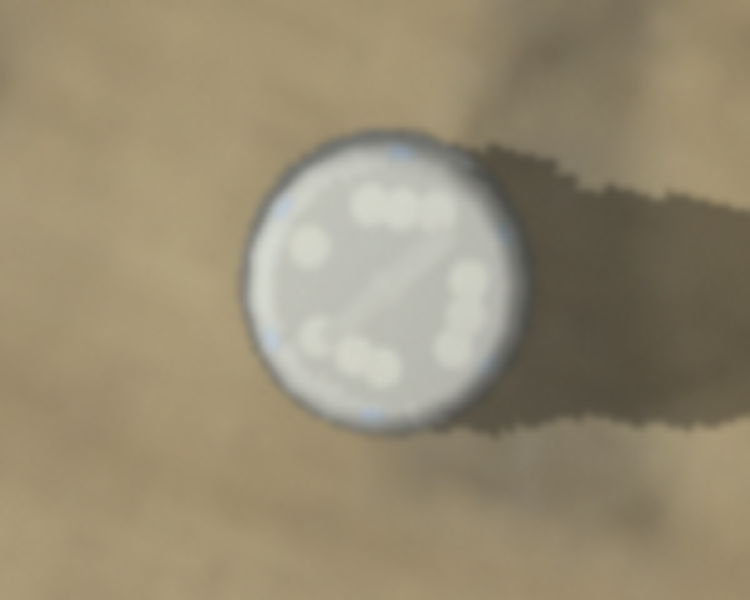

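Wrist view from above: cup centre at crop (386,284), all six blue ticks visible: (400,152), (282,207), (269,338), (371,415), (489,362), (505,233).

```bash
python3 - <<'E'
from h import *
from scipy.spatial.transform import Rotation as R
c=dict(np.load('pics/w2.npz'));o=bot.get_obs();r=R.from_quat(o['tool_rot'][[1,2,3,0]])
f=lambda x,y,z:ray(c,(x+.5)/5+245-.5,(y+.5)/5+57-.5,z)
P=np.array([f(x,y,.031) for x,y in((400,152),(282,207),(269,338),(371,415),(489,362),(505,233))])[:,:2]
m=P.mean(0);d=P-m;a=np.degrees(np.arctan2(d[:,1],d[:,0]))
z=np.exp(6j*np.radians(a)).mean();print(m,np.hypot(*d.T).round(4),(a%60).round(1),'yaw',np.degrees(np.angle(z))/6)
foot=(f(241,284,.0255)+f(531,284,.0255))/2;foot2=(f(386,129,.0255)+f(386,437,.0255))/2;print(foot,foot2)
print('tool yaw',np.degrees(np.arctan2(*r.as_matrix()[:2,0][::-1])),o['q'])
print('cup in tool',r.inv().apply(np.r_[m,.052]-o['eef_pos']), 'mean w/ top',r.inv().apply(np.r_[(m+[.5407,.0403])/2,.052]-o['eef_pos']))
E
```

```text
[0.54399141 0.03974937] [0.0259 0.026  0.0263 0.0262 0.0262 0.0262] [15.4 15.4 14.7 14.7 16.3 14.8] yaw 15.21312581637217
[0.54431147 0.03986681 0.0255    ] [0.54366059 0.03961176 0.0255    ]
tool yaw 21.545985527398663 [ 0.12957163  0.21394779 -0.32916385  2.02553128  0.08731434  0.91524656
 -1.44066914]
cup in tool [0.06921845 0.00030339 0.14723113] mean w/ top [ 0.06778886 -0.00055707  0.14723103]
```

The relative cup-to-drive vector agrees in both cameras, and the turn needed is −12° (cw from above). Descending and gripping.

{"op": "servo_tool", "data": {"motion": [[[0.02, 0, 0.005, 0, 0, 0, 1], [0.045, 0, 0.01, 0, 0, 0, 1], [0.062, 0, 0.02, 0, 0, 0, 1], [0.068, 0, 0.04, 0, 0, 0, 1], [0.0685, 0, 0.065, 0, 0, 0, 1], [0.0685, 0, 0.09, 0, 0, 0, 1], [0.0685, 0, 0.115, 0, 0, 0, 1], [0.0685, 0, 0.138, 0, 0, 0, 1], [0.0685, 0, 0.155, 0, 0, 0, 1], [0.0685, 0, 0.164, 0, 0, 0, 1], [0.0685, 0, 0.166, 0, 0, 0, 1], [0.0685, 0, 0.166, 0, 0, 0, 1], [0.0685, 0, 0.166, 0, 0, 0, 0.7], [0.0685, 0, 0.166, 0, 0, 0, 0.6], [0.0685, 0, 0.166, 0, 0, 0, 0.5], [0.0685, 0, 0.166, 0, 0, 0, 0.4], [0.0685, 0, 0.166, 0, 0, 0, 0.4], [0.0685, 0, 0.166, 0, 0, 0, 0.4], [0.0685, 0, 0.166, 0, 0, 0, 0.4]]], "grip_force": 40}}

```text
t: 5.92
eef_pos: [0.544, 0.0419, 0.0346]
tool_rot: [0.0, 0.982, 0.188, 0.001]
contact_force: [-0.9, -0.1, 5.6]
gripper_width: 0.579
grasp_force: 40.4
```

{"op": "servo_tool", "data": {"motion": [[[0, 0, -0.003, 0, 0, 0, 0.4], [0, 0, -0.01, 0, 0, 0, 0.4], [0, 0, -0.03, 0, 0, 0, 0.4], [0, 0, -0.055, 0, 0, 0, 0.4], [0, 0, -0.08, 0, 0, 0, 0.4], [0, 0, -0.105, 0, 0, 0, 0.4], [0, 0, -0.12, 0, 0, 0, 0.4], [0, 0, -0.13, 0, 0, 0, 0.4], [0, 0, -0.13, 0, 0, 0, 0.4], [0, 0, -0.13, 0, 0, 0, 0.4], [0, 0, -0.13, 0, 0, 0, 0.4]]], "grip_force": 60}}

```text
t: 6.83
eef_pos: [0.5422, 0.0415, 0.1622]
tool_rot: [-0.0, 0.982, 0.188, -0.001]
contact_force: [0.0, -0.6, -1.9]
gripper_width: 0.572
grasp_force: 62.4
```

```bash
python3 - <<'E'
from h import *
from scipy.spatial.transform import Rotation as R
c=snap('wrist','w3');o=bot.get_obs();r=R.from_quat(o['tool_rot'][[1,2,3,0]]);p=o['eef_pos']
print(p,o['tool_rot'],o['contact_force'],o['gripper_width'])
for z in(-.078+.0346,-.0255+.0346,.0346):print(proj(c,p+r.apply([0,0,z])))
cv2.imwrite('pics/w3.png',c['img'][100:400,120:520,::-1].repeat(2,0).repeat(2,1))
E
```

```text
[0.54205558 0.04155842 0.16195827] [-6.48111761e-05  9.82109923e-01  1.88304247e-01 -1.26694824e-03] [ 0.17465349  0.16873172 -1.11951398] 0.5708599914170124
[[321.3713877  302.10367643]]
[[321.44926267 244.21673618]]
[[321.47239187 227.02406555]]
```

View pics/w3.png

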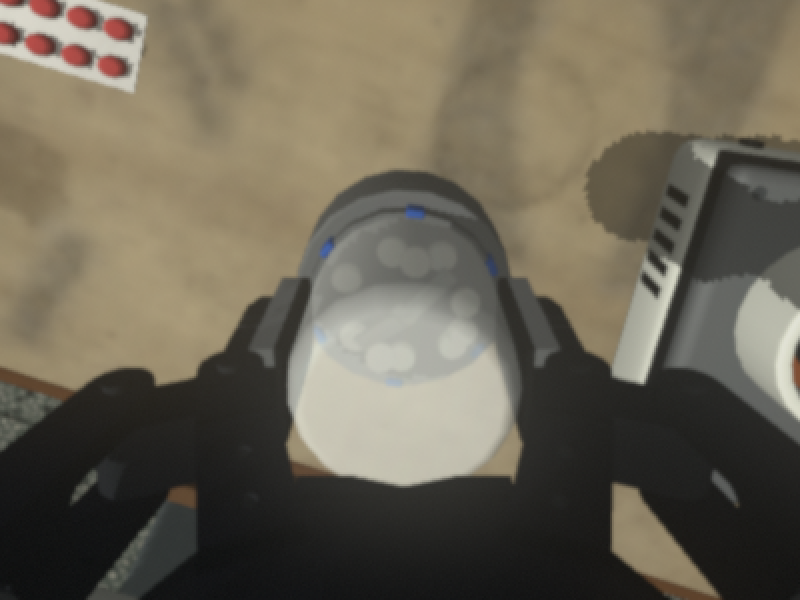

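Wrist view: cup held upright between the pads; ticks at crop (414,212), (327,248), (491,266), (319,337), (393,382), (477,350). Computing the cup's pose in the hand, in the same camera frame as the drive measurement.

```bash
python3 - <<'E'
from h import *
from scipy.spatial.transform import Rotation as R
c=dict(np.load('pics/w3.npz'));o=bot.get_obs();r=R.from_quat(o['tool_rot'][[1,2,3,0]]);p=o['eef_pos']
T=[(414,212),(327,248),(319,337),(393,382),(477,350),(491,266)]
P=np.array([r.inv().apply(ray(c,x/2+120-.25,y/2+100-.25,p[2]-.0036)-p) for x,y in T])
print((P*1e3).round(1).tolist());m=P.mean(0);d=P-m
# opposite ticks midpoints
for i in range(3):print('mid',(P[i]+P[i+3])/2*1e3)
W=r.apply(d);a=np.degrees(np.arctan2(W[:,1],W[:,0]));print('radius',np.hypot(d[:,0],d[:,1]).round(4),(a%60).round(1),'yaw',np.degrees(np.angle(np.exp(6j*np.radians(a)).mean()))/6)
print('tool yaw',np.degrees(np.arctan2(*r.as_matrix()[:2,0][::-1])),'cup in world(wrist)',r.apply(m)+p,r.apply([0,0,1]))
E
```

```text
[[25.0, 2.8, 3.5], [14.8, -20.6, 3.6], [-12.3, -23.9, 3.6], [-27.0, -3.0, 3.7], [-16.5, 21.0, 3.6], [9.5, 23.9, 3.6]]
mid [-0.99505272 -0.10402737  3.60252644]
mid [-0.83239761  0.19527257  3.60194472]
mid [-1.37649257 -0.01791347  3.60341432]
radius [0.0263 0.026  0.0264 0.0261 0.026  0.0261] [15.6 14.2 16.9 15.  15.4 15.7] yaw 15.465776030452217
tool yaw 21.70773737077642 cup in world(wrist) [0.54106333 0.04113943 0.15835827] [-2.51297331e-03 -3.49840070e-04 -9.99996781e-01]
```

{"op": "servo_tool", "data": {"motion": [[[-0.003, 0.01, 0, 0, 0, 0.2, 0.4], [-0.009, 0.03, 0, 0, 0, 0.5, 0.4], [-0.016, 0.055, 0, 0, 0, 0.9, 0.4], [-0.024, 0.08, 0, 0, 0, 1.3, 0.4], [-0.031, 0.105, 0, 0, 0, 1.7, 0.4], [-0.038, 0.13, 0, 0, 0, 2.0, 0.4], [-0.045, 0.153, 0, 0, 0, 2.3, 0.4], [-0.051, 0.173, 0, 0, 0, 2.43, 0.4], [-0.0545, 0.185, 0.003, 0, 0, 2.43, 0.4], [-0.0557, 0.189, 0.007, 0, 0, 2.43, 0.4], [-0.0557, 0.189, 0.011, 0, 0, 2.43, 0.4], [-0.0557, 0.189, 0.013, 0, 0, 2.43, 0.4], [-0.0557, 0.189, 0.013, 0, 0, 2.43, 0.4], [-0.0557, 0.189, 0.013, 0, 0, 2.43, 0.4], [-0.0557, 0.189, 0.013, 0, 0, 2.43, 0.4]]]}}

```text
t: 8.13
eef_pos: [0.5614, -0.1531, 0.1504]
tool_rot: [-0.0, 0.996, 0.084, 0.0]
contact_force: [0.8, 0.3, -2.2]
gripper_width: 0.568
grasp_force: 62.3
```

```bash
python3 - <<'E'
from h import *
from scipy.spatial.transform import Rotation as R
c=snap('wrist','w4');o=bot.get_obs();r=R.from_quat(o['tool_rot'][[1,2,3,0]]);p=o['eef_pos']
print(p,o['tool_rot'],o['contact_force'],'yaw',np.degrees(np.arctan2(*r.as_matrix()[:2,0][::-1])),r.apply([0,0,1]))
rel=r.apply([-.00107,0,0]);print('cup xy',(p+rel)[:2],'rim z',p[2]-.0346)
th=np.radians(np.arange(-110,111,4.))+np.arctan2(*r.as_matrix()[:2,0][::-1])
circ=lambda x,y,R_,z:np.c_[x+R_*np.cos(th),y+R_*np.sin(th),0*th+z]
im=cv2.resize(c['img'][:,:,::-1],None,fx=2.5,fy=2.5,interpolation=cv2.INTER_CUBIC)
for a,col in((circ(.560,-.155,.042,.098),(0,255,0)),(circ(.560,-.155,.0325,.098),(0,255,0)),(circ(*(p+rel)[:2],.031,p[2]-.0346+.0255),(255,0,255))):
    cv2.polylines(im,[((proj(c,a)+.5)*2.5*8).astype(int)],False,col,1,shift=3)
u,v=(proj(c,[.56,-.155,.098])[0]*2.5).astype(int);print(u,v)
cv2.imwrite('pics/w4.png',im[max(v-300,0):v+300,u-400:u+400])
E
```

```text
[ 0.5614335  -0.15346569  0.15051333] [-8.01546087e-05  9.96465171e-01  8.40066921e-02  1.78323927e-04] [-0.33447544 -0.1569594  -2.33865484] yaw 9.637815254982018 [ 3.41920118e-04  1.89703358e-04 -9.99999924e-01]
cup xy [ 0.5603786  -0.15364483] rim z 0.1159133323539717
809 549
```

View pics/w4.png

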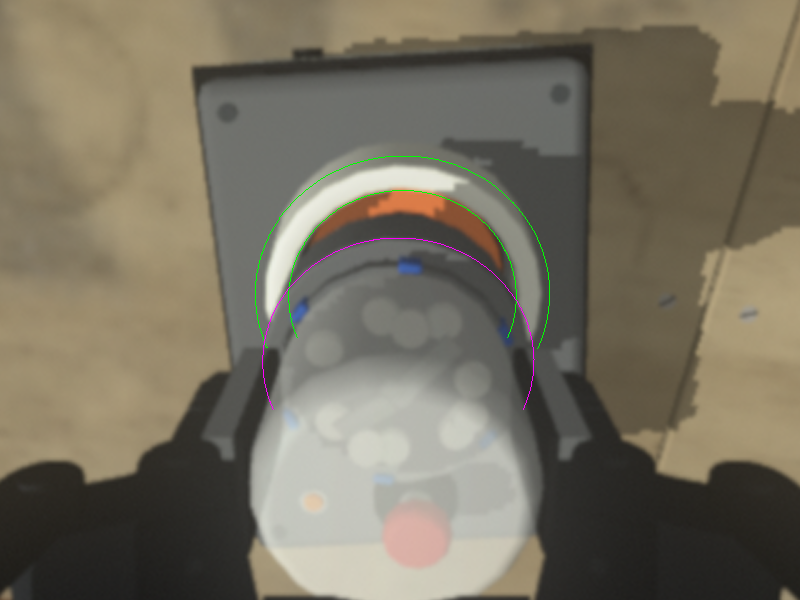

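Wrist overlay: predicted collar inner edge and foot circle lie on the seen edges (inner rim top ~(400,192), foot top ~(400,240)). The cup needs about 1.4 mm more toward −y; I'll correct that and lower it to just above the collar.

{"op": "servo_tool", "data": {"motion": [[[-0.0005, 0.001, 0.004, 0, 0, 0, 0.4], [-0.0005, 0.001, 0.008, 0, 0, 0, 0.4], [-0.0005, 0.001, 0.012, 0, 0, 0, 0.4], [-0.0005, 0.001, 0.014, 0, 0, 0, 0.4], [-0.0005, 0.001, 0.014, 0, 0, 0, 0.4], [-0.0005, 0.001, 0.014, 0, 0, 0, 0.4], [-0.0005, 0.001, 0.014, 0, 0, 0, 0.4], [-0.0005, 0.001, 0.014, 0, 0, 0, 0.4]]]}}

```text
t: 8.85
eef_pos: [0.5611, -0.1555, 0.1365]
tool_rot: [0.0, 0.997, 0.083, 0.0]
contact_force: [0.8, 0.4, -2.2]
gripper_width: 0.567
grasp_force: 62.3
```

{"op": "servo_tool", "data": {"motion": [[[0, -0.0007, 0.002, 0, 0, 0, 0.4], [0, -0.0007, 0.004, 0, 0, 0, 0.4], [0, -0.0007, 0.006, 0, 0, 0, 0.4], [0, -0.0007, 0.008, 0, 0, 0, 0.4], [0, -0.0007, 0.009, 0, 0, 0, 0.4], [0, -0.0007, 0.009, 0, 0, 0, 0.4]]]}}

```text
t: 9.35
eef_pos: [0.5605, -0.1548, 0.1269]
tool_rot: [-0.0, 0.997, 0.083, -0.0]
contact_force: [-0.0, 0.0, -1.5]
gripper_width: 0.571
grasp_force: 62.3
```

The cup is inside the collar with no contact. Going down gently past the tooth-top level (rim at 88 mm).

{"op": "servo_tool", "data": {"motion": [[[0, 0, 0.002, 0, 0, 0, 0.4], [0, 0, 0.004, 0, 0, 0, 0.4], [0, 0, 0.005, 0, 0, 0, 0.4], [0, 0, 0.006, 0, 0, 0, 0.4], [0, 0, 0.007, 0, 0, 0, 0.4], [0, 0, 0.007, 0, 0, 0, 0.4]]]}}

```text
t: 9.85
eef_pos: [0.5607, -0.1548, 0.1201]
tool_rot: [-0.0, 0.997, 0.083, -0.0]
contact_force: [0.1, -1.2, -2.1]
gripper_width: 0.57
grasp_force: 62.3
```

No resistance below 88 mm, so the splines appear to mesh. Continuing to the spring ring.

{"op": "servo_tool", "data": {"motion": [[[0, 0, 0.001, 0, 0, 0, 0.4], [0, 0, 0.002, 0, 0, 0, 0.4], [0, 0, 0.003, 0, 0, 0, 0.4], [0, 0, 0.004, 0, 0, 0, 0.4], [0, 0, 0.005, 0, 0, 0, 0.4], [0, 0, 0.005, 0, 0, 0, 0.4]]]}}

```text
t: 10.35
eef_pos: [0.5609, -0.1548, 0.1156]
tool_rot: [0.0, 0.997, 0.083, 0.0]
contact_force: [-1.9, -0.2, 3.8]
gripper_width: 0.57
grasp_force: 62.8
```

On the ring (+6 N at 81 mm, as specified). Pressing to the stop.

{"op": "servo_tool", "data": {"motion": [[[0, 0, 0.001, 0, 0, 0, 0.4], [0, 0, 0.002, 0, 0, 0, 0.4], [0, 0, 0.003, 0, 0, 0, 0.4], [0, 0, 0.004, 0, 0, 0, 0.4], [0, 0, 0.005, 0, 0, 0, 0.4], [0, 0, 0.006, 0, 0, 0, 0.4], [0, 0, 0.007, 0, 0, 0, 0.4], [0, 0, 0.0075, 0, 0, 0, 0.4], [0, 0, 0.0075, 0, 0, 0, 0.4], [0, 0, 0.0075, 0, 0, 0, 0.4]]], "grip_force": 80}}

```text
t: 11.18
eef_pos: [0.5612, -0.1548, 0.1097]
tool_rot: [0.0, 0.997, 0.083, 0.0]
contact_force: [-6.5, 1.5, 18.4]
gripper_width: 0.565
grasp_force: 83.3
```

{"op": "servo_tool", "data": {"motion": [[[0, 0, 0.0005, 0, 0, 0, 0.4], [0, 0, 0.001, 0, 0, 0, 0.4], [0, 0, 0.001, 0, 0, 0, 0.4], [0, 0, 0.001, 0, 0, 0, 0.4], [0, 0, 0.001, 0, 0, 0, 0.4]]]}}

```text
t: 11.6
eef_pos: [0.5613, -0.1548, 0.1096]
tool_rot: [0.0, 0.997, 0.083, 0.001]
contact_force: [-9.7, 1.5, 25.3]
gripper_width: 0.564
grasp_force: 84.0
```

```bash
python3 - <<'E'
from h import *
a=snap('wrist','w5');b=snap('scene','s5')
im=np.hstack([a['img'][120:360,160:480],b['img'][100:340,250:570]])[:,:,::-1]
cv2.imwrite('pics/end.png',cv2.resize(im,None,fx=1.25,fy=1.25));o=bot.get_obs();print(o['t'],o['eef_pos'],o['contact_force'])
E
```

```text
11.7 [ 0.56129975 -0.15479304  0.10957059] [-8.70148892  2.95291505 24.29694015]
```

View pics/end.png

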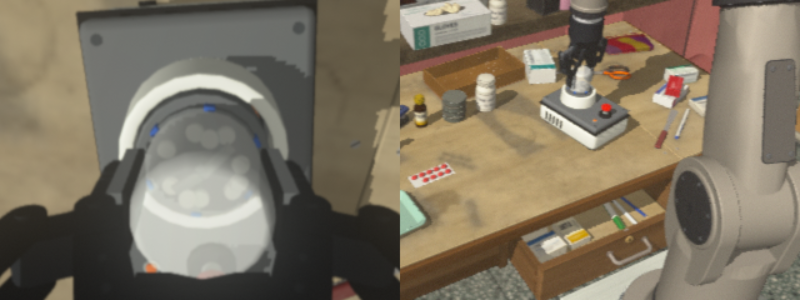

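The last picture shows the cup seated in the collar (left half, around (205,170)), the red plunger back up (right half, (606,108)) and the other things undisturbed. The extra 1 mm of push moved the cup only 0.1 mm, so it is hard on the stop. Handing in.

```bash
python3 -c "from station import bot;print(bot.hand_in())"
```

```text
the job is handed in; nothing more can be done
None
```

The job is handed in: I pressed the reset plunger to its stop and let it spring back, then meshed the cup on the drive with no force felt and am holding it down on the stop with about 25 N; no verdict was returned.

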